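# Roll the wide lens tube to its tape line

### The arm

A 6-joint arm with a two-finger parallel gripper is mounted at the origin on a cart in front of the work surface, level with it; the furniture and walls round the work are solid. World frame = base frame: x ahead of the robot, y to its left, z up, the work surface at z = 0. Lengths are in m, angles in rad, forces in N, time in s.
With the tool pointing down it reaches from about 0.275 to 0.975 m from the base axis. Payload 8.4 kg.
Tool frame: the origin (TCP) lies on the mounting face of the last link; the fingertips stand 190 mm ahead of it and the grasp point (between the pads) lies 171 mm ahead of it (finger_overhang is the distance from the TCP to the fingertips, in m); z points along the fingers, y is the line along which they close (so a half turn about z gives the same grasp; the last joint's range is limited). The gripper opens to 92 mm and grips with 3 to 60 N. Pads are 20 mm wide; open, the fingers measure 128 mm over their backs; the gripper's body (75 mm by 189 mm) begins 69 mm behind the grasp point.
Start: joints at [-1.198, 0.353, 1.633, -0, 1.155, -0.002], TCP at [0.229, -0.582, 0.405] pointing down, gripper open.
Joint ranges: [-2.63, 2.63], [-0.92, 2.1], [0.06, 2.66], [-1.3, 4.44], [0, 2.69], [-3.02, 3.02]. Speed limits (rad/s): [2.22, 2.22, 2.79, 3.14, 3.14, 3.14].

### API

Orientations are given as a unit quaternion [w, x, y, z].
In Python, from cell import get_state, grab_frame, camera_info, hand_in, finger_overhang gives the robot as it stands.
- The arm moves only by the shell command python3 -m pendant 'ROWS' [FORCE]. ROWS is JSON, a list of rows, each an object of numbers: "tx", "ty", "tz": the shift along the world's x, y, z normalised to -1 to 1, where 1 is 0.2 m; "turn": the turn about the world's z normalised to -1 to 1, where 1 is 6 degrees; "jaw": the opening, from -1 (shut) to 1 (fully open). A call has exactly 5 rows; each row shifts and turns the commanded pose from where the row before left it; what a row does not reach is not made up. A row lasts 1/12 s, in which the tool goes at most 41.7 mm and 7.16 degrees, less where a joint would pass 70% of its speed; a pose out of reach is approached as far as the arm can. A call with a number of a shift or a turn outside -1 to 1 is refused whole. A call with a gripper value outside its range is refused whole. The fingers move at their own pace and stop on an object; FORCE is the grip in N (left out, the last holds). Time passes only in rows, so rows that do not move let the fingers close, or fill a call up. It gives the time, the measured TCP pose, the force, the opening and the grip force at its end, in the units of the state.
- get_state(): the state, without advancing time (a new reading comes with each control period).
- grab_frame(name): name is "scene" or "top" or "wrist"; returns the picture (480x640x3 uint8, blue, green, red); there is no depth.
- camera_info(name): a dict with "intrinsics" (3x3 intrinsics, pixels), "T" (4x4, takes a point from camera to world coordinates); the wrist camera has in their place "mount" (4x4, takes a point from camera to tool coordinates, whose origin is the TCP and whose axes are the flange's). Camera axes: x right, y down, z forward; pixel columns grow to the right and rows downward; lengths in m; the calibration is good to about 2 mm. A picture is of the moment at which its call begins: read the wrist's pose just before it. camera_info takes no time and is no camera call.
- hand_in(): hands the job in; it is judged then, once.
The state is a dict: "clock": time; "joint_pos": joint angles; "qvel": joint speeds; "tau": joint torques, N m; "ee_pos": TCP position; "tool_rot": TCP orientation; "ft_force": force on the tool from outside, world axes, zero at the start; "ft_torque": the same for the moment, N m; "opening": opening from 0.0 (shut) to 1.0 (fully open); "grip_force": force on a finger pad.
Only numpy, scipy, OpenCV 4.12 (cv2) and the standard library are available. Lean on these libraries where they do the work, as an engineer would, in place of code of your own. Each camera call takes 0.05 s, during which the arm holds its last target. There are 200 camera calls.

### The job

Two aluminium lens tubes lie on the bench between the microscopes. Without lifting it, roll the wide one along the bench by pushing on its top until it lies centred over and parallel to the black tape line, and let go so that it rests there. Leave the slim tube alone.

Things in the scene. Friction and masses are not known exactly. Their poses are not given: they have to be found in the camera images.
- wide_tube: Aluminium tube, cylinder 50 mm across, 70 mm long, 0.25 kg, lying on the bench. Origin at its centre, 25 mm up; top at 50 mm. y: its axis, level; x and z turn as it rolls. Stops within a few mm when let go. Fingertips pressed lightly (5 N) on its top and moved level roll it by friction, half as far as they move, so they run ahead of it: use several short strokes, lifting and setting back.
- slim_tube: The other aluminium tube, same look and length (70 mm) but only 30 mm in diameter, about 0.12 kg, lying on the other side of the wide tube from the tape line, its centre 65 to 90 mm from the wide tube's. Origin at its centre, 15 mm up; y along its axis. Not to be moved. Microscopes 0.4 m tall stand either side of the tubes (about 0.1 m clear): come in high from the robot side.
- tape_line: Flat strip of black tape stuck to the bench, 130 mm long, 8 mm wide, nothing catches on it. Origin at its middle, at bench height; y along its length, x across it. It lies 65 to 90 mm from the wide tube's centre, ahead of it in one of its two rolling directions and nearly parallel to it, either on the robot's side of the tube or beyond it.
Not all that is in view belongs to the job. What is shaped like the wide_tube but blue or red is not meant.

How it is judged:
On the way:
1. the wide tube has turned over about its axis by about 100 degrees or more (it rolls, it does not just slide) (angle between wide_tube's own z axis and vertical above 1.7 rad), for 0.05 s.
At the end, for the whole second after the job is handed in: The wide tube lies at rest on its side on the bench, its centre within 15 mm of the tape line's middle line across it and within 30 mm along it, its axis within 0.2 rad (about 11 degrees) of the line's direction (x of wide_tube in the frame of tape_line between -0.015 and 0.015 m and y of wide_tube in the frame of tape_line between -0.03 and 0.03 m and angle between the y axis of wide_tube and the y axis of tape_line, either way round below 0.2 rad and height (world z) of wide_tube below 0.028 m and linear speed of wide_tube below 0.01 m/s); the robot touches nothing.
It fails at once if the wide tube is lifted off the bench (its centre more than 15 mm above where it lies) (height (world z) of wide_tube above 0.04 m).
It fails at once if the slim tube is moved by more than 15 mm (distance of slim_tube from where it was at the start of the episode above 0.015 m).
It also fails if it takes over 48 s, if anything falls off the work surface, if the arm or the gripper's body presses on something with over 40 N, if the wrist force passes 120 N, or if a joint passes its speed limit or range.

## Working session

There is one attempt and no reset: what is moved stays moved. The work goes in short steps, Python scripts to look and compute and a shell command to move; the robot and the scene stay as the last step left them, time stands still between calls to the robot, and variables do not carry over. Pictures are saved under pics/ and viewed, at most 10 in all, crops included, and the job is handed in when it is done.

```bash
mkdir -p pics; python3 - <<'E'
from cell import *
import cv2
for n in("scene","top"):
    cv2.imwrite(f"pics/{n}0.png",grab_frame(n)); c=camera_info(n); print(n,c)
print(get_state(),finger_overhang)
E
```

```text
scene {'intrinsics': array([[622.66960126,   0.        , 322.96118609],
       [  0.        , 622.66960126, 247.01951972],
       [  0.        ,   0.        ,   1.        ]]), 'T': array([[-0.85215188, -0.38201231,  0.35763636,  0.247058  ],
       [-0.5232922 ,  0.62412292, -0.58020329,  0.22520671],
       [-0.00156425, -0.68156964, -0.73175158,  0.69734822],
       [ 0.        ,  0.        ,  0.        ,  1.        ]])}
top {'intrinsics': array([[602.64249035,   0.        , 320.23605727],
       [  0.        , 602.64249035, 227.91147909],
       [  0.        ,   0.        ,   1.        ]]), 'T': array([[-0.01026809, -0.98439921,  0.17564953,  0.40657734],
       [-0.99943774,  0.01571029,  0.02962078, -0.28250632],
       [-0.03191818, -0.17524662, -0.98400704,  0.87850432],
       [ 0.        ,  0.        ,  0.        ,  1.        ]])}
{'clock': 0.1, 'joint_pos': array([-1.19842362e+00,  3.53606132e-01,  1.63403048e+00,  1.26901453e-05,
        1.15520999e+00, -2.42400667e-03]), 'qvel': array([ 0.00093616, -0.00204126, -0.00289991, -0.00046886, -0.00133715,
        0.00027673]), 'tau': array([-1.31509278e-03, -5.94906664e+01, -3.34932268e+01,  6.98697637e-02,
        1.82650052e-02, -4.05288108e-05]), 'ee_pos': array([ 0.22871804, -0.58143442,  0.40403414]), 'tool_rot': array([-6.17348458e-04,  9.82492540e-01,  1.86300875e-01, -1.09610012e-04]), 'ft_force': array([ 0.45595912, -0.32520609, -0.2540029 ]), 'ft_torque': array([ 0.00268097, -0.02460155,  0.00795945]), 'grip_force': 0.0, 'opening': 0.9998000444212861} 0.1901
```

View pics/top0.png

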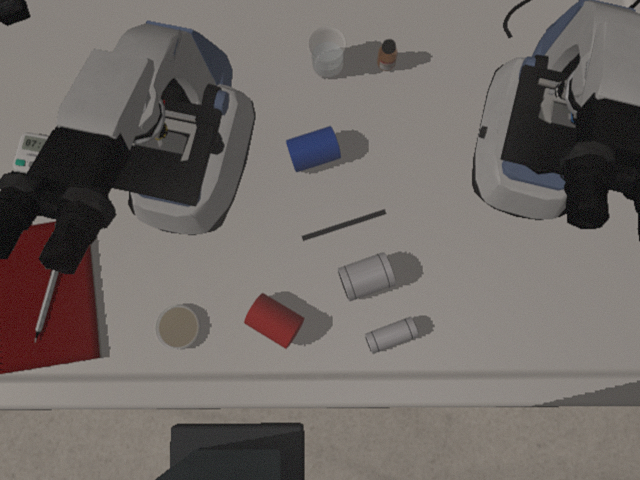

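View pics/scene0.png

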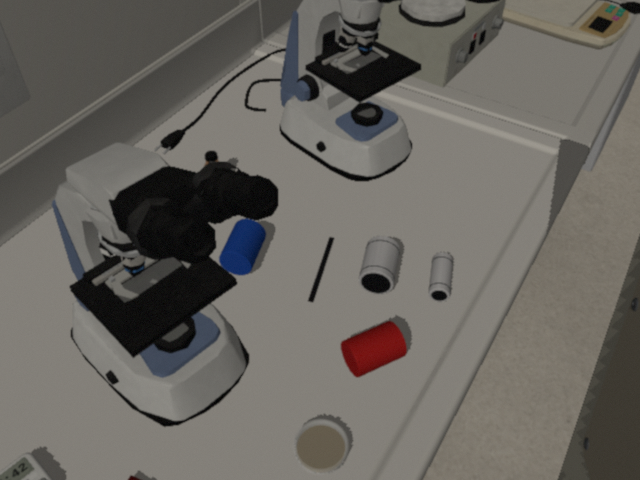

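Top view: the wide tube is at about (366,276), the slim tube at (391,335), and the tape runs from (303,238) to (385,211), beyond the tube as seen from the robot. The red and blue tubes are decoys.

```bash
cat > h.py <<'E'
from cell import *
import numpy as np, cv2
def ray(n,uv,z,T=None):
    c=camera_info(n); T=c["T"] if T is None else T
    d=T[:3,:3]@np.linalg.inv(c["intrinsics"])@np.array([*uv,1.]); o=T[:3,3]
    return o+d*(z-o[2])/d[2]
def wristT():
    from scipy.spatial.transform import Rotation as R
    s=get_state(); w=s["tool_rot"]; T=np.eye(4)
    T[:3,:3]=R.from_quat([*w[1:],w[0]]).as_matrix(); T[:3,3]=s["ee_pos"]
    return T@camera_info("wrist")["mount"]
def axis(p,q): d=q-p; return np.degrees(np.arctan2(-d[0],d[1]))  # turn of axis about z from world y
E
python3 - <<'E'
from h import *
im=cv2.imread("pics/top0.png"); g=im.max(2)
m=np.zeros_like(g); m[195:250,290:400]=(g[195:250,290:400]<85)*255
ys,xs=np.nonzero(m); print(len(xs))
(c,wh,a)=cv2.minAreaRect(np.c_[xs,ys].astype(np.float32)); print(c,wh,a)
b=cv2.boxPoints((c,wh,a)); 
P=[ray("top",q,0) for q in b]; print("tape",np.round(ray("top",c,0),4),np.round(P,3))
for nm,cs,z in(("wide",[(339,271),(385,254),(395,284),(348,300)],.027),("slim",[(365,335),(411,318),(418,336),(373,352)],.017),("red",[(263,294),(303,318),(289,347),(245,319)],.027),("blue",[(287,145),(333,127),(341,156),(299,171)],.027)):
    P=np.array([ray("top",q,z) for q in cs]); l=(P[0]+P[3])/2; r=(P[1]+P[2])/2
    print(nm,P.mean(0).round(4),"len",np.linalg.norm(l-r).round(3),"dia",np.linalg.norm(P[0]-P[3]).round(3),"axis",axis(r,l))
print(camera_info("wrist"))
E
```

```text
410
(343.385009765625, 224.64540100097656) (4.7046966552734375, 86.97261047363281) 72.0308609008789
tape [ 0.5678 -0.2904  0.    ] [[ 0.552 -0.228  0.   ]
 [ 0.59  -0.351  0.   ]
 [ 0.584 -0.353  0.   ]
 [ 0.545 -0.23   0.   ]]
wide [ 0.4869 -0.3219  0.027 ] len 0.07 dia 0.043 axis 18.769831262323596
slim [ 0.4059 -0.3554  0.017 ] len 0.068 dia 0.026 axis 18.985424946966745
red [ 0.4294 -0.192   0.027 ] len 0.07 dia 0.043 axis -31.807186575935578
blue [ 0.6755 -0.2504  0.027 ] len 0.069 dia 0.044 axis 20.217407311555938
{'intrinsics': array([[402.01895845,   0.        , 320.11761326],
       [  0.        , 402.01895845, 243.0489317 ],
       [  0.        ,   0.        ,   1.        ]]), 'mount': array([[ 1.49217803e-04, -9.70050606e-01, -2.42902861e-01,
         6.86714580e-02],
       [ 9.99999972e-01,  1.89899209e-04, -1.44066002e-04,
        -2.22552804e-04],
       [ 1.85878373e-04, -2.42902833e-01,  9.70050607e-01,
         2.11998262e-02],
       [ 0.00000000e+00,  0.00000000e+00,  0.00000000e+00,
         1.00000000e+00]])}
```

```bash
python3 -m pendant '[{"ty":0.19,"turn":-0.12,"jaw":-0.5},{"ty":0.19,"turn":-0.12,"jaw":-0.5},{"ty":0.19,"turn":-0.12,"jaw":-0.5},{"ty":0.19,"turn":-0.12,"jaw":-0.5},{"ty":0.19,"turn":-0.12,"jaw":-0.5}]' && python3 -m pendant '[{"tx":0.18,"ty":0.05,"tz":-0.05,"jaw":-0.5},{"tx":0.18,"ty":0.05,"tz":-0.05,"jaw":-0.5},{"tx":0.18,"ty":0.05,"tz":-0.05,"jaw":-0.5},{"tx":0.18,"ty":0.05,"tz":-0.05,"jaw":-0.5},{"tx":0.18,"ty":0.05,"tz":-0.05,"jaw":-0.5}]' && python3 -m pendant '[{"jaw":-0.5},{"jaw":-0.5},{"jaw":-0.5},{"jaw":-0.5},{"jaw":-0.5}]'
python3 - <<'E'
from h import *
s=get_state(); print(s["ee_pos"],s["tool_rot"],s["opening"],s["ft_force"]); np.save("T1.npy",wristT())
cv2.imwrite("pics/w1.png",grab_frame("wrist"))
E
```

```text
[ 0.22871804 -0.58143442  0.40403414] [-6.17348458e-04  9.82492540e-01  1.86300875e-01 -1.09610012e-04] 0.9998000444212861 [ 0.45595912 -0.32520609 -0.2540029 ]validation failed for argument at $[0]...
```

View pics/w1.png

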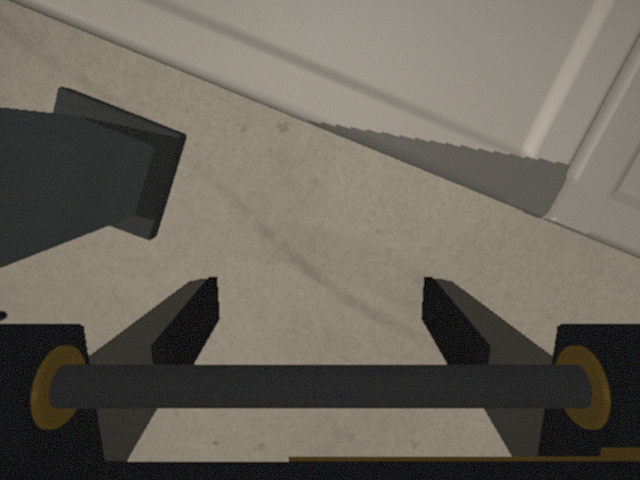

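The picture shows only the floor and the open fingers (tips at about (215,285) and (425,285)), because the move was refused. It probably needs every key in every row.

```bash
python3 -m pendant '[{"tx":0,"ty":0.19,"tz":0,"turn":-0.12,"jaw":-0.5},{"tx":0,"ty":0.19,"tz":0,"turn":-0.12,"jaw":-0.5},{"tx":0,"ty":0.19,"tz":0,"turn":-0.12,"jaw":-0.5},{"tx":0,"ty":0.19,"tz":0,"turn":-0.12,"jaw":-0.5},{"tx":0,"ty":0.19,"tz":0,"turn":-0.12,"jaw":-0.5}]' && python3 -m pendant '[{"tx":0.18,"ty":0.05,"tz":-0.05,"turn":0,"jaw":-0.5},{"tx":0.18,"ty":0.05,"tz":-0.05,"turn":0,"jaw":-0.5},{"tx":0.18,"ty":0.05,"tz":-0.05,"turn":0,"jaw":-0.5},{"tx":0.18,"ty":0.05,"tz":-0.05,"turn":0,"jaw":-0.5},{"tx":0.18,"ty":0.05,"tz":-0.05,"turn":0,"jaw":-0.5}]' && python3 -m pendant '[{"tx":0,"ty":0,"tz":0,"turn":0,"jaw":-0.5},{"tx":0,"ty":0,"tz":0,"turn":0,"jaw":-0.5},{"tx":0,"ty":0,"tz":0,"turn":0,"jaw":-0.5},{"tx":0,"ty":0,"tz":0,"turn":0,"jaw":-0.5},{"tx":0,"ty":0,"tz":0,"turn":0,"jaw":-0.5}]'
python3 - <<'E'
from h import *
s=get_state(); print(s["ee_pos"],s["tool_rot"],s["opening"],s["ft_force"]); np.save("T1.npy",wristT())
cv2.imwrite("pics/w2.png",grab_frame("wrist"))
E
```

```text
clock: 0.57
ee_pos: [0.2284, -0.3898, 0.4043]
tool_rot: [-0.0, 0.988, 0.155, -0.0]
ft_force: [-0.2, -0.3, -0.4]
opening: 0.659
grip_force: 0.0
clock: 0.98
ee_pos: [0.4103, -0.3407, 0.3543]
tool_rot: [0.0, 0.988, 0.155, 0.0]
ft_force: [0.4, -0.9, 0.5]
opening: 0.3
grip_force: 0.0
clock: 1.4
ee_pos: [0.4078, -0.3421, 0.3551]
tool_rot: [0.0, 0.988, 0.155, 0.0]
ft_force: [-0.7, 0.2, 0.9]
opening: 0.25
grip_force: 0.0
[ 0.40776497 -0.34208767  0.35506992] [1.65037332e-04 9.87964616e-01 1.54679957e-01 3.44862233e-05] 0.2499878685644962 [-0.6984261   0.20427116  0.88710238]
```

View pics/w2.png

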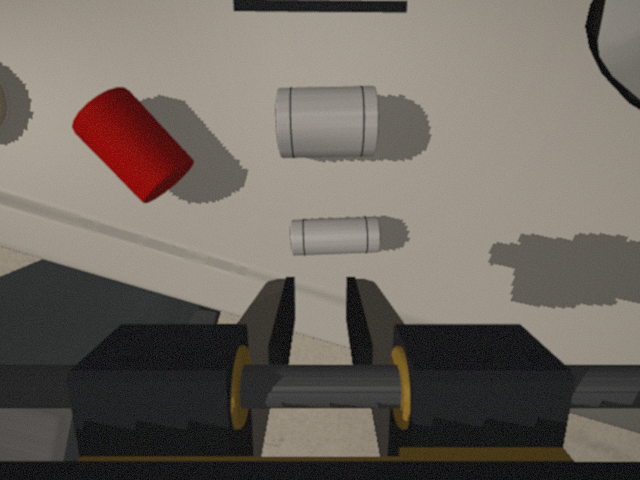

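Wrist view: the wide tube spans (277,87) to (378,157) and is level in the picture, so it is aligned with the gripper. The slim tube is at (335,235), and the tape runs (235,5) to (407,7) at the top edge.

```bash
python3 - <<'E'
from h import *
T=np.load("T1.npy")
for nm,cs,z in(("wide",[(277,87),(376,86),(378,157),(278,157)],.025),("slim",[(290,219),(379,217),(380,251),(291,255)],.015)):
    P=np.array([ray("wrist",q,z,T) for q in cs]); l=(P[0]+P[3])/2; r=(P[1]+P[2])/2
    print(nm,P.mean(0).round(4),np.linalg.norm(l-r),axis(r,l))
a,b=ray("wrist",(235,5),0,T),ray("wrist",(407,6.5),0,T);print("tape",(a+b)/2,axis(b,a),np.linalg.norm(a-b))
E
```

```text
wide [ 0.4882 -0.3216  0.025 ] 0.07330836453209659 18.070359654289973
slim [ 0.4066 -0.3549  0.015 ] 0.07246185121061395 19.799057512537797
tape [ 0.56740708 -0.2913264   0.        ] 17.359134017354293 0.12829658740954245
```

```bash
python3 -m pendant '[{"tx":0.072,"ty":0.018,"tz":-0.1,"turn":0,"jaw":-0.5},{"tx":0.072,"ty":0.018,"tz":-0.1,"turn":0,"jaw":-0.5},{"tx":0.072,"ty":0.018,"tz":-0.1,"turn":0,"jaw":-0.5},{"tx":0.072,"ty":0.018,"tz":-0.1,"turn":0,"jaw":-0.5},{"tx":0.072,"ty":0.018,"tz":-0.1,"turn":0,"jaw":-0.5}]' && python3 -m pendant '[{"tx":0,"ty":0,"tz":-0.02,"turn":0,"jaw":-0.5},{"tx":0,"ty":0,"tz":-0.01,"turn":0,"jaw":-0.5},{"tx":0,"ty":0,"tz":0,"turn":0,"jaw":-0.5},{"tx":0,"ty":0,"tz":0,"turn":0,"jaw":-0.5},{"tx":0,"ty":0,"tz":0,"turn":0,"jaw":-0.5}]'
```

```text
clock: 1.87
ee_pos: [0.4808, -0.3241, 0.2543]
tool_rot: [0.0, 0.988, 0.155, 0.0]
ft_force: [0.8, -0.4, 1.1]
opening: 0.25
grip_force: 0.0
clock: 2.28
ee_pos: [0.4804, -0.3242, 0.2499]
tool_rot: [0.001, 0.988, 0.155, 0.001]
ft_force: [0.2, -0.4, 0.5]
opening: 0.249
grip_force: 0.0
```

```bash
python3 -m pendant '[{"tx":0,"ty":0,"tz":-0.02,"turn":0,"jaw":-0.5},{"tx":0,"ty":0,"tz":-0.02,"turn":0,"jaw":-0.5},{"tx":0,"ty":0,"tz":-0.01,"turn":0,"jaw":-0.5},{"tx":0,"ty":0,"tz":0,"turn":0,"jaw":-0.5},{"tx":0,"ty":0,"tz":0,"turn":0,"jaw":-0.5}]'
```

```text
clock: 2.7
ee_pos: [0.4814, -0.3238, 0.2402]
tool_rot: [0.0, 0.988, 0.155, 0.001]
ft_force: [-1.3, 3.8, 15.1]
opening: 0.254
grip_force: 8.0
```

```bash
python3 -m pendant '[{"tx":0.02,"ty":0.006,"tz":0.002,"turn":0,"jaw":-0.5},{"tx":0.036,"ty":0.0115,"tz":0,"turn":0,"jaw":-0.5},{"tx":0.036,"ty":0.0115,"tz":0,"turn":0,"jaw":-0.5},{"tx":0.036,"ty":0.0115,"tz":0,"turn":0,"jaw":-0.5},{"tx":0.02,"ty":0.006,"tz":0,"turn":0,"jaw":-0.5}]'
```

```text
clock: 3.12
ee_pos: [0.5112, -0.3139, 0.2402]
tool_rot: [-0.0, 0.988, 0.155, 0.001]
ft_force: [-1.9, 4.3, 14.2]
opening: 0.255
grip_force: 6.8
```

```bash
python3 -m pendant '[{"tx":0,"ty":0,"tz":0.04,"turn":0,"jaw":-0.5},{"tx":-0.042,"ty":-0.014,"tz":0,"turn":0,"jaw":-0.5},{"tx":-0.042,"ty":-0.014,"tz":0,"turn":0,"jaw":-0.5},{"tx":0,"ty":0,"tz":0,"turn":0,"jaw":-0.5},{"tx":0,"ty":0,"tz":0,"turn":0,"jaw":-0.5}]'
python3 - <<'E'
from h import *
np.save("T3.npy",wristT())
a=grab_frame("wrist");b=grab_frame("top");cv2.imwrite("pics/top3f.png",b)
cv2.imwrite("pics/w3.png",np.hstack([a[:,120:520],b[120:360,200:600].repeat(2,0)[:, :400]]))
E
```

```text
clock: 3.53
ee_pos: [0.4924, -0.3202, 0.2467]
tool_rot: [-0.0, 0.988, 0.155, -0.0]
ft_force: [0.1, -0.7, -0.1]
opening: 0.25
grip_force: 0.0
```

View pics/w3.png

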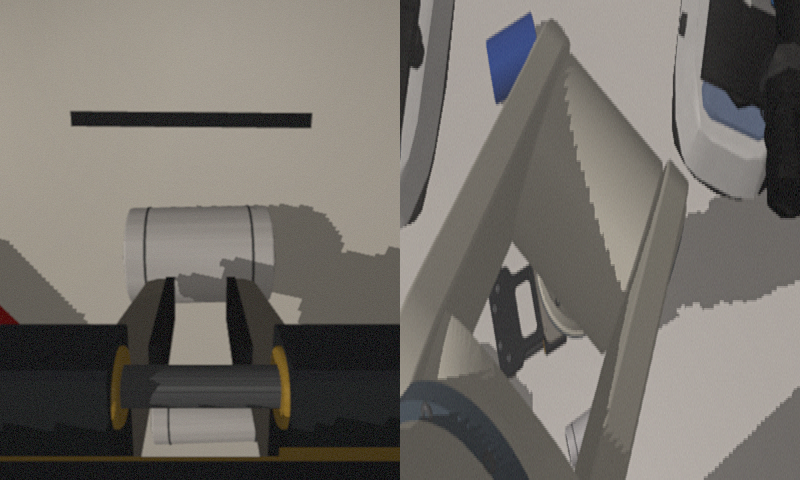

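Wrist view (left half, shifted by 120 px): the wide tube spans rows 206–302 and columns 245–392. The tape spans rows 112–128 and columns 190–432. They look parallel. The arm hides the tube in the top view.

```bash
cat >> h.py <<'E'
def report(T,cs,tape=None):
    P=np.array([ray("wrist",q,.025,T) for q in cs]); c=P.mean(0); l=(P[0]+P[3])/2; r=(P[1]+P[2])/2
    t=np.array([.5675,-.291,0]); a=np.radians(17.5)
    if tape: u,v=[ray("wrist",q,0,T) for q in tape]; t=(u+v)/2; a=np.radians(axis(v,u))
    d=t-c; print("tube",c.round(4),"axis",axis(r,l).round(1),"tape",t.round(4),np.degrees(a).round(1),"to roll mm",1e3*(d[0]*np.cos(a)+d[1]*np.sin(a)),"lateral",1e3*(-d[0]*np.sin(a)+d[1]*np.cos(a)))
E
python3 -c "
from h import *
report(np.load('T3.npy'),[(246,208),(391,205),(393,301),(246,302)],[(190.5,119),(432,121)])"
```

```text
tube [ 0.5032 -0.3157  0.025 ] axis 18.6 tape [ 0.5671 -0.2908  0.    ] 17.4 to roll mm 68.43360199619586 lateral 4.708090168104459
```

```bash
python3 -m pendant '[{"tx":0.014,"ty":0.005,"tz":-0.015,"turn":0,"jaw":-0.5},{"tx":0,"ty":0,"tz":-0.012,"turn":0,"jaw":-0.5},{"tx":0,"ty":0,"tz":-0.006,"turn":0,"jaw":-0.5},{"tx":0,"ty":0,"tz":0,"turn":0,"jaw":-0.5},{"tx":0,"ty":0,"tz":0,"turn":0,"jaw":-0.5}]' && python3 -m pendant '[{"tx":0.02,"ty":0.0065,"tz":0,"turn":0,"jaw":-0.5},{"tx":0.04,"ty":0.0125,"tz":0,"turn":0,"jaw":-0.5},{"tx":0.04,"ty":0.0125,"tz":0,"turn":0,"jaw":-0.5},{"tx":0.04,"ty":0.0125,"tz":0,"turn":0,"jaw":-0.5},{"tx":0.02,"ty":0.0065,"tz":0,"turn":0,"jaw":-0.5}]' && python3 -m pendant '[{"tx":0,"ty":0,"tz":0.035,"turn":0,"jaw":-0.5},{"tx":-0.04,"ty":-0.013,"tz":0,"turn":0,"jaw":-0.5},{"tx":-0.04,"ty":-0.013,"tz":0,"turn":0,"jaw":-0.5},{"tx":0,"ty":0,"tz":0,"turn":0,"jaw":-0.5},{"tx":0,"ty":0,"tz":0,"turn":0,"jaw":-0.5}]'
```

```text
clock: 4.05
ee_pos: [0.4966, -0.3188, 0.2404]
tool_rot: [-0.0, 0.988, 0.155, 0.0]
ft_force: [0.1, 1.1, 3.8]
opening: 0.249
grip_force: 1.3
clock: 4.47
ee_pos: [0.5299, -0.3082, 0.2405]
tool_rot: [0.0, 0.988, 0.156, 0.0]
ft_force: [-0.1, -0.1, 1.1]
opening: 0.25
grip_force: 0.6
clock: 4.88
ee_pos: [0.5113, -0.3144, 0.2475]
tool_rot: [-0.0, 0.988, 0.155, -0.0]
ft_force: [-1.0, 0.5, -0.6]
opening: 0.248
grip_force: 0.0
```

```bash
cat > m.py <<'E'
from h import *
import sys
T=wristT(); np.save("T.npy",T); a=grab_frame("wrist"); cv2.imwrite("pics/m%s.png"%sys.argv[1],a)
g=cv2.GaussianBlur(a,(3,3),0).max(2).astype(float)
for c in (256,264,272,280,360,368,376,384):
    d=np.diff(g[100:330,c]); k=np.argsort(-abs(d))[:5]+100; print(c,sorted((int(i),int(d[i-100])) for i in k))
E
python3 m.py 4; python3 -c "
import cv2;cv2.imwrite('pics/m4c.png',cv2.imread('pics/m4.png')[:340,120:520])"
```

```text
256 [(149, -51), (150, -36), (162, 34), (163, 45), (164, 32)]
264 [(149, -51), (150, -35), (162, 32), (163, 47), (164, 33)]
272 [(149, -49), (150, -38), (162, 31), (163, 46), (164, 32)]
280 [(149, -49), (150, -36), (162, 34), (163, 49), (164, 34)]
360 [(149, -37), (150, -44), (163, 37), (164, 43), (165, 26)]
368 [(149, -37), (150, -43), (163, 40), (164, 42), (207, -30)]
376 [(149, -38), (150, -44), (163, 37), (164, 42), (165, 27)]
384 [(149, -36), (150, -44), (163, 34), (164, 46), (165, 31)]
```

View pics/m4c.png

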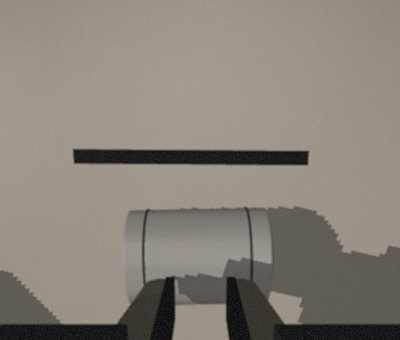

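The tube spans rows 208–303 and columns 245–392. The tape is at rows 150–164 and columns 193–429, so the tube rolled well even under light force.

```bash
python3 -c "
from h import *
report(np.load('T.npy'),[(246,210),(391,207),(393,303),(246,304)],[(193,156),(429,157.5)])"
```

```text
tube [ 0.521  -0.3103  0.025 ] axis 18.6 tape [ 0.5677 -0.2907  0.    ] 17.5 to roll mm 50.404967172952 lateral 4.723610768581967
```

```bash
python3 -m pendant '[{"tx":0.01,"ty":0.003,"tz":-0.018,"turn":0,"jaw":-0.5},{"tx":0,"ty":0,"tz":-0.013,"turn":0,"jaw":-0.5},{"tx":0,"ty":0,"tz":-0.006,"turn":0,"jaw":-0.5},{"tx":0,"ty":0,"tz":0,"turn":0,"jaw":-0.5},{"tx":0,"ty":0,"tz":0,"turn":0,"jaw":-0.5}]' && python3 -m pendant '[{"tx":0.02,"ty":0.0065,"tz":0,"turn":0,"jaw":-0.5},{"tx":0.04,"ty":0.0125,"tz":0,"turn":0,"jaw":-0.5},{"tx":0.04,"ty":0.0125,"tz":0,"turn":0,"jaw":-0.5},{"tx":0.04,"ty":0.0125,"tz":0,"turn":0,"jaw":-0.5},{"tx":0.02,"ty":0.0065,"tz":0,"turn":0,"jaw":-0.5}]' && python3 -m pendant '[{"tx":0,"ty":0,"tz":0.035,"turn":0,"jaw":-0.5},{"tx":-0.04,"ty":-0.013,"tz":0,"turn":0,"jaw":-0.5},{"tx":-0.04,"ty":-0.013,"tz":0,"turn":0,"jaw":-0.5},{"tx":0,"ty":0,"tz":0,"turn":0,"jaw":-0.5},{"tx":0,"ty":0,"tz":0,"turn":0,"jaw":-0.5}]'
```

```text
clock: 5.35
ee_pos: [0.5149, -0.3134, 0.2404]
tool_rot: [0.0, 0.988, 0.155, 0.0]
ft_force: [-0.1, 0.8, 6.0]
opening: 0.252
grip_force: 2.9
clock: 5.77
ee_pos: [0.5473, -0.3026, 0.2403]
tool_rot: [-0.0, 0.988, 0.155, 0.0]
ft_force: [-0.5, 3.7, 5.8]
opening: 0.247
grip_force: 2.9
clock: 6.18
ee_pos: [0.5293, -0.3089, 0.2469]
tool_rot: [-0.0, 0.988, 0.155, -0.0]
ft_force: [-0.1, -0.1, 0.9]
opening: 0.25
grip_force: 0.0
```

```bash
python3 -m pendant '[{"tx":0.005,"ty":0.002,"tz":-0.016,"turn":0,"jaw":-0.5},{"tx":0,"ty":0,"tz":-0.012,"turn":0,"jaw":-0.5},{"tx":0,"ty":0,"tz":-0.006,"turn":0,"jaw":-0.5},{"tx":0,"ty":0,"tz":0,"turn":0,"jaw":-0.5},{"tx":0,"ty":0,"tz":0,"turn":0,"jaw":-0.5}]' && python3 -m pendant '[{"tx":0.02,"ty":0.0065,"tz":0,"turn":0,"jaw":-0.5},{"tx":0.04,"ty":0.0125,"tz":0,"turn":0,"jaw":-0.5},{"tx":0.04,"ty":0.0125,"tz":0,"turn":0,"jaw":-0.5},{"tx":0.04,"ty":0.0125,"tz":0,"turn":0,"jaw":-0.5},{"tx":0.02,"ty":0.0065,"tz":0,"turn":0,"jaw":-0.5}]' && python3 -m pendant '[{"tx":0,"ty":0,"tz":0.035,"turn":0,"jaw":-0.5},{"tx":-0.04,"ty":-0.013,"tz":0,"turn":0,"jaw":-0.5},{"tx":-0.04,"ty":-0.013,"tz":0,"turn":0,"jaw":-0.5},{"tx":0,"ty":0,"tz":0,"turn":0,"jaw":-0.5},{"tx":0,"ty":0,"tz":0,"turn":0,"jaw":-0.5}]'; python3 m.py 6 | tail -1;python3 -c "
import cv2;cv2.imwrite('pics/m6c.png',cv2.imread('pics/m6.png')[:340,120:520])"
```

```text
clock: 6.6
ee_pos: [0.5317, -0.3081, 0.2404]
tool_rot: [0.0, 0.988, 0.155, 0.0]
ft_force: [-0.8, 0.5, 4.4]
opening: 0.251
grip_force: 2.1
clock: 7.02
ee_pos: [0.5645, -0.2973, 0.2403]
tool_rot: [-0.0, 0.988, 0.155, 0.0]
ft_force: [-0.6, 2.6, 4.0]
opening: 0.251
grip_force: 2.2
clock: 7.43
ee_pos: [0.5463, -0.3037, 0.2472]
tool_rot: [-0.0, 0.988, 0.155, -0.0]
ft_force: [0.1, 0.2, -0.2]
opening: 0.251
grip_force: 0.0
384 [(209, -19), (210, -22), (211, -11), (262, -16), (263, -20)]
```

View pics/m6c.png

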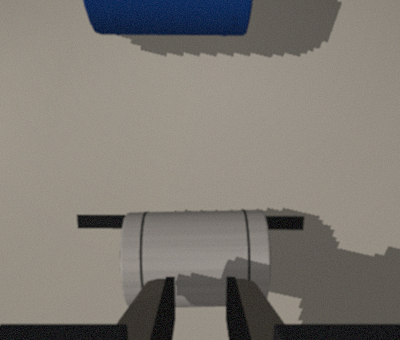

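The tube spans rows 210–306 and columns 243–389. The tape shows either side of it at row 222, so about 15 mm is left to roll.

```bash
python3 -c "
from h import *
report(np.load('T.npy'),[(243,212),(388,209),(390,305),(244,306)],[(198,221.5),(423,223.5)])"
```

```text
tube [ 0.5545 -0.2985  0.025 ] axis 18.6 tape [ 0.5674 -0.2907  0.    ] 17.3 to roll mm 14.60404552840997 lateral 3.5874428082930785
```

```bash
python3 -m pendant '[{"tx":0.008,"ty":0.0025,"tz":-0.018,"turn":0,"jaw":-0.5},{"tx":0,"ty":0,"tz":-0.012,"turn":0,"jaw":-0.5},{"tx":0,"ty":0,"tz":-0.006,"turn":0,"jaw":-0.5},{"tx":0,"ty":0,"tz":0,"turn":0,"jaw":-0.5},{"tx":0,"ty":0,"tz":0,"turn":0,"jaw":-0.5}]' && python3 -m pendant '[{"tx":0.022,"ty":0.007,"tz":0,"turn":0,"jaw":-0.5},{"tx":0.04,"ty":0.0125,"tz":0,"turn":0,"jaw":-0.5},{"tx":0.038,"ty":0.012,"tz":0,"turn":0,"jaw":-0.5},{"tx":0.024,"ty":0.008,"tz":0,"turn":0,"jaw":-0.5},{"tx":0.008,"ty":0.0025,"tz":0,"turn":0,"jaw":-0.5}]' && python3 -m pendant '[{"tx":0,"ty":0,"tz":0.05,"turn":0,"jaw":-0.5},{"tx":-0.05,"ty":-0.016,"tz":0.1,"turn":0,"jaw":-0.5},{"tx":-0.1,"ty":-0.032,"tz":0.1,"turn":0,"jaw":-0.5},{"tx":-0.1,"ty":-0.032,"tz":0.1,"turn":0,"jaw":-0.5},{"tx":-0.1,"ty":-0.032,"tz":0.1,"turn":0,"jaw":-0.5}]' && python3 -m pendant '[{"tx":0,"ty":0,"tz":0,"turn":0,"jaw":-0.5},{"tx":0,"ty":0,"tz":0,"turn":0,"jaw":-0.5},{"tx":0,"ty":0,"tz":0,"turn":0,"jaw":-0.5},{"tx":0,"ty":0,"tz":0,"turn":0,"jaw":-0.5},{"tx":0,"ty":0,"tz":0,"turn":0,"jaw":-0.5}]'; python3 m.py 7 | tail -1
```

```text
clock: 7.9
ee_pos: [0.5495, -0.3026, 0.2404]
tool_rot: [0.0, 0.988, 0.155, 0.0]
ft_force: [1.1, 0.9, 5.4]
opening: 0.247
grip_force: 2.7
clock: 8.32
ee_pos: [0.5763, -0.2937, 0.2404]
tool_rot: [-0.0, 0.988, 0.156, 0.0]
ft_force: [-1.3, 2.4, 7.8]
opening: 0.249
grip_force: 3.7
clock: 8.73
ee_pos: [0.5046, -0.3167, 0.331]
tool_rot: [-0.0, 0.988, 0.156, -0.0]
ft_force: [-0.1, -0.6, -0.4]
opening: 0.246
grip_force: 0.0
clock: 9.15
ee_pos: [0.5058, -0.3163, 0.329]
tool_rot: [-0.001, 0.988, 0.156, -0.001]
ft_force: [-0.3, 0.8, -0.4]
opening: 0.25
grip_force: 0.0
384 [(139, -23), (140, -28), (150, 30), (294, -21), (295, -22)]
```

View pics/m7.png

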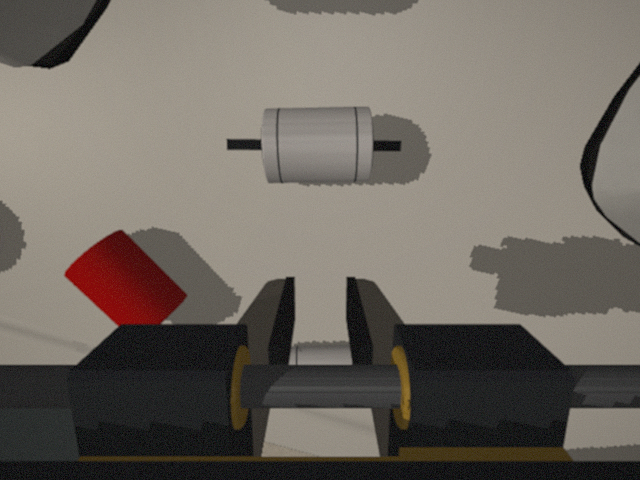

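The tube (rows 108–183, columns 262–372) now lies over the tape (row 145, columns 227–401) and parallel to it. The slim tube is visible behind the fingers.

```bash
python3 -c "
from h import *
report(np.load('T.npy'),[(262,109),(371,107),(373,182),(264,183)],[(227,144),(401,146)])
print(hand_in())"
```

```text
tube [ 0.5678 -0.2936  0.025 ] axis 18.7 tape [ 0.5674 -0.2908  0.    ] 17.3 to roll mm 0.5015108828055765 lateral 2.7745793788456643
the job is handed in; nothing more can be done
None
```

The wide tube was rolled in five strokes and now rests on the tape line: about 0.5 mm off across it, 3 mm along it and 1.4° from parallel; the slim tube was left alone, and the job was handed in at about 9 s.

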